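# Spring check on two mirror tilt mounts

### The job

Check the springs of the two tilt mounts, first the one with the round mirror, then the one with the square mirror: with the fingertips press down the pad on the plate's corner until the pointer is level with its brass rider, hold it there for about a second, then let go so that the plate springs fully back up. Do not push a pointer clearly past its rider, do not shift the riders, and leave everything else on the table where it is.

Things in the scene. Friction and masses are not known exactly. Their poses are not given: they have to be found in the camera images.
- round_mount: Tilt mount with the upright ROUND mirror (36 mm across), top 112 mm above the table, standing over the hinge; else like the other. Fixed to the table. Base 90 (own x) x 260 (y) x 10 mm; origin on the table under the hinge, z up. A plate tilts about a hinge along x, 62 mm up: press pad at its -x, +y corner, pointer bar on the -y side, running to a white scale board 135 mm high with a brass rider.
- round_mount_pad (a point): Centre of the top of its black round press pad (26 mm across, 6 mm above the plate), at the mount's x -20, y +65 mm, 76 mm above the table at rest; moves with the plate, 27 mm down at most. A coil spring is below: 2.5 N starts it, about 7 N holds it 12 mm and 11 N 23 mm down. Free above; the mirror's edge is 50 mm away.
- round_mount_tip (a point): End of its pointer, 140 mm from the hinge on the -y side, 62 mm above the table at rest. It rises about 2.1 mm for each mm that the pad is pressed down.
- round_mount_mark (a point): Mid-height of its brass rider (20 mm long, 6 mm high) on the scale board, just beyond the pointer's tip: the height the tip has to reach, 14 to 46 mm above the tip's rest level. The rider stays put. The tip is level with it when the two points have the same height.
- round_mount_tilt (a joint): Tilt of its plate in rad: 0 at rest (pad up, pointer level), grows to 0.45 as the pad is pressed. The spring brings it back to 0. The aluminium plate is 66 mm (x) by 105 mm, from y -20 to y +85 mm, top 70 mm above the table at rest.
- square_mount: Tilt mount with the upright SQUARE mirror (36 x 36 mm), top 112 mm above the table, standing over the hinge; else like the other. Fixed to the table. Base 90 (own x) x 260 (y) x 10 mm; origin on the table under the hinge, z up. A plate tilts about a hinge along x, 62 mm up: press pad at its -x, +y corner, pointer bar on the -y side, running to a white scale board 135 mm high with a brass rider.
- square_mount_pad (a point): Centre of the top of its black round press pad (26 mm across, 6 mm above the plate), at the mount's x -20, y +65 mm, 76 mm above the table at rest; moves with the plate, 27 mm down at most. A coil spring is below: 2.5 N starts it, about 7 N holds it 12 mm and 11 N 23 mm down. Free above; the mirror's edge is 50 mm away.
- square_mount_tip (a point): End of its pointer, 140 mm from the hinge on the -y side, 62 mm above the table at rest. It rises about 2.1 mm for each mm that the pad is pressed down.
- square_mount_mark (a point): Mid-height of its brass rider (20 mm long, 6 mm high) on the scale board, just beyond the pointer's tip: the height the tip has to reach, 14 to 46 mm above the tip's rest level. The rider stays put. The tip is level with it when the two points have the same height.
- square_mount_tilt (a joint): Tilt of its plate in rad: 0 at rest (pad up, pointer level), grows to 0.45 as the pad is pressed. The spring brings it back to 0. The aluminium plate is 66 mm (x) by 105 mm, from y -20 to y +85 mm, top 70 mm above the table at rest.
- tape: Bystander, to be left alone: brown roll of tape lying flat, 90 mm across, 19 mm high; origin at the middle of its underside.
- eraser: Bystander, to be left alone: grey felt board eraser, 45 x 100 x 28 mm high; origin at the middle of its underside.
- motor: Bystander, to be left alone: black square motor standing on end, 42 x 42 x 36 mm high with an 18 mm shaft on top; origin at the middle of its underside.
- bracket: Bystander, to be left alone: aluminium angle bracket, 50 x 40 mm foot, 50 mm high; origin at the middle of its underside.
- mug: Bystander, to be left alone: white mug, 80 mm across, 90 mm high; origin at the middle of its underside.
- jar: Bystander, to be left alone: clear jar with a black lid, 60 mm across, 60 mm high; origin at the middle of its underside.
- driver: Bystander, to be left alone: black-handled screwdriver lying down; origin at the middle of its underside (along its length).

How it is judged (in metres and radians):
On the way, in this order (a step that is already met when the one before it is completed fails the run):
1. the fingers hold the round-mirror mount's pointer level with its rider (within 7 mm) for 0.6 s (z of round_mount_tip in the frame of round_mount_mark between -0.007 and 0.007 m and contact force between the fingers and round_mount above 0.5 N), for 0.6 s.
2. the round-mirror mount is let go and its plate is back up (value of joint round_mount_tilt below 0.02 rad and contact force between the fingers and round_mount below 0.1 N), for 0.2 s.
3. the fingers hold the square-mirror mount's pointer level with its rider (within 7 mm) for 0.6 s (z of square_mount_tip in the frame of square_mount_mark between -0.007 and 0.007 m and contact force between the fingers and square_mount above 0.5 N), for 0.6 s.
At the end, for the whole second after the job is handed in: Both mounts are let go and their plates are back at rest (tilt under 0.02 rad); both riders are within 4 mm and all bystanders within 20 mm of where they began (all of step 2 and value of joint square_mount_tilt below 0.02 rad and contact force between the fingers and square_mount below 0.1 N and distance of each of round_mount_mark, square_mount_mark from where it was at the start of the episode below 0.004 m and distance of each of tape, eraser, motor, bracket, mug, jar, driver from where it was at the start of the episode below 0.02 m); the robot touches nothing.
It fails at once if the pointer of the round-mirror mount is pushed clearly (over 15 mm) past its rider (z of round_mount_tip in the frame of round_mount_mark above 0.015 m).
It fails at once if the rider of the round-mirror mount is shifted by over 4 mm (distance of round_mount_mark from where it was at the start of the episode above 0.004 m).
It fails at once if the pointer of the square-mirror mount is pushed clearly (over 15 mm) past its rider (z of square_mount_tip in the frame of square_mount_mark above 0.015 m).
It fails at once if the rider of the square-mirror mount is shifted by over 4 mm (distance of square_mount_mark from where it was at the start of the episode above 0.004 m).
It fails at once if a bystander is moved or lifted by over 20 mm (distance of any of tape, eraser, motor, bracket, mug, jar, driver from where it was at the start of the episode above 0.02 m).
It also fails if it takes over 48 s, if anything falls off the work surface, if the arm or the gripper's body presses on something with over 40 N, if the wrist force passes 120 N, or if a joint passes its speed limit or range.

### The arm

A 6-joint arm with a two-finger parallel gripper is mounted at the origin on the work surface. World frame = base frame: x ahead of the robot, y to its left, z up, the work surface at z = 0. Lengths are in m, angles in degrees, forces in N, time in s.
With the tool pointing down it reaches from about 0.3 to 0.75 m from the base axis. Payload 8.5 kg.
Tool frame: the origin (TCP) lies on the mounting face of the last link; the fingertips stand 173 mm ahead of it and the grasp point (between the pads) lies 155 mm ahead of it (env.tips_ahead is the distance from the TCP to the fingertips, in m); z points along the fingers, x is the direction in which the jaws open and shut, and the axes are right-handed (so a half turn about z gives the same grasp; the last joint's range is limited). The gripper opens to 85 mm and grips with 20 to 120 N. Pads are 22 mm wide; open, the fingers measure 114 mm over their backs; the gripper's body (76 mm by 85 mm) begins 54 mm behind the grasp point. The pads swing forward as they close: fully open they stand 13 mm farther back than shut.
Start: joints at [63.524, 21.807, 74.336, -0, 83.858, -12.336], TCP at [0.134, 0.533, 0.405] pointing down, gripper open.
Joint ranges: [-178.18, 178.18], [-50.72, 133.34], [12.68, 142.11], [-81.47, 261.47], [9.98, 163.14], [-165.26, 165.26]. Speed limits (degrees/s): [136.94, 136.94, 180, 180, 180, 180].

### API

Orientations are given as a 3x3 rotation matrix whose columns are the frame's x, y, z axes.
In Python, from rig import env gives the robot as it stands. The module is installed in compiled form; this text tells all that it offers.
- The arm moves only by the tool step_arm, never from a script. Its argument "increments" is a list of rows, each an object of numbers: "x", "y", "z": the shift along the tool's x, y, z in cm; "wx", "wy", "wz": the turn, a rotation vector about the tool's x, y, z in rad; "gripper": the finger opening in cm, from 0 to 8.54. A call has 1 to 20 rows; each row shifts and turns the commanded pose from where the row before left it, along the tool's axes as they then stand; what a row does not reach is not made up. A row lasts 1/10 s, in which the tool goes at most 50 mm and 8.59 degrees, less where a joint would pass 70% of its speed; a pose out of reach is approached as far as the arm can. A call with a gripper value outside its range is refused whole. The fingers move at their own pace and stop on an object; "newtons" is the grip in N (left out, the last holds). Time passes only in rows, so rows that do not move let the fingers close. It gives the time, the measured TCP pose, the force and the opening at its end, in the units of the state.
- env.observe(): the state, without advancing time (a new reading comes with each control period).
- env.get_image(name): name is "scene" or "top" or "wrist"; returns a dict with "color" (480x640x3 uint8, blue, green, red), "camera_matrix" (3x3 intrinsics, pixels), "rvec" (rotation vector, rad) and "tvec" (3), from world to camera coordinates, as OpenCV has them. Camera axes: x right, y down, z forward; pixel columns grow to the right and rows downward; lengths in m; the calibration is good to about 2 mm. The wrist camera is an equidistant fisheye: a pixel r from the principal point sees the ray r / f radians off the axis. A picture is of the moment at which its call begins. There is no depth.
- env.close_job(): hands the job in, once; it reports no verdict.
The state is a dict: "time_s": time; "q": joint angles; "qvel": joint speeds; "joint_efforts": joint torques, N m; "position": TCP position; "tool_rot": TCP orientation; "ft_force": force on the tool from outside, world axes, zero at the start; "wrist_torque": the same for the moment, N m; "grip_width": finger opening in m.
Only numpy, scipy, OpenCV 4.12 (cv2) and the standard library are available. Lean on these libraries where they do the work, as an engineer would, in place of code of your own. Each camera call takes 0.05 s, during which the arm holds its last target. There are 200 camera calls.

## Working session

There is one attempt and no reset: what is moved stays moved. The work goes in short steps, Python scripts to look and compute and a tool call to move; the robot and the scene stay as the last step left them, time stands still between calls to the robot, and variables do not carry over. Pictures are saved under pics/ and viewed, about 8 in all and at most 12, crops included, and the job is handed in when it is done.

Besides the shell and the picture viewer there is one more tool, called after ">>>" as name(argument=value, ...) on one line, values as JSON. step_arm: Moves the arm, as the interface text tells. Its arguments: {"type":"object","properties":{"increments":{"type":"array"},"newtons":{"type":"number"}},"required":["increments"]}

```bash
mkdir -p pics; cat > h.py <<'E'
import cv2, numpy as np
from rig import env
def save(name,fn):
    d=env.get_image(name); cv2.imwrite(f'pics/{fn}.png',d['color']); np.savez(f'pics/{fn}.npz',**d); return d
def ld(fn): return np.load(f'pics/{fn}.npz')
def ray(d,u,v):
    R=cv2.Rodrigues(d['rvec'])[0]; C=-R.T@d['tvec'].ravel()
    return C, R.T@np.linalg.inv(d['camera_matrix'])@np.array([u,v,1.])
def atz(d,u,v,z):
    C,r=ray(d,u,v); return C+r*(z-C[2])/r[2]
def proj(d,P): return cv2.projectPoints(np.array(P,float).reshape(-1,3),d['rvec'],d['tvec'],d['camera_matrix'],None)[0].reshape(-1,2)
E
python3 - <<'E'
from h import *
for n in('scene','top'):
    d=save(n,n+'0'); R=cv2.Rodrigues(d['rvec'])[0]; print(n,-R.T@d['tvec'].ravel(),d['camera_matrix'].tolist())
print(env.observe())
E
```

```text
scene [ 1.17642421 -0.39244427  1.14314955] [[612.6959841085209, 0.0, 319.5532735435203], [0.0, 612.6959841085209, 240.68685571277032], [0.0, 0.0, 1.0]]
top [ 0.51378781 -0.00715622  1.08991777] [[483.7145394365196, 0.0, 317.90647222207986], [0.0, 483.7145394365196, 244.23179225066693], [0.0, 0.0, 1.0]]
{'time_s': 0.1, 'q': array([ 6.35242827e+01,  2.18374967e+01,  7.43783689e+01,  3.59643444e-03,
        8.38577052e+01, -1.23369818e+01]), 'qvel': array([-0.01217685, -0.04644432, -0.12433442,  0.05041648, -0.06910745,
       -0.08308825]), 'joint_efforts': array([ 4.08395354e-03, -4.49215901e+01, -2.31656384e+01, -2.04346857e-04,
        3.68305191e-03,  3.97767212e-05]), 'position': array([0.13434114, 0.5333048 , 0.40418196]), 'tool_rot': array([[ 2.44276811e-01,  9.69705339e-01, -6.28318190e-04],
       [ 9.69704749e-01, -2.44277389e-01, -1.12156190e-03],
       [-1.24106849e-03, -3.35311569e-04, -9.99999174e-01]]), 'ft_force': array([ 0.8319501 , -0.60214271,  0.23253884]), 'wrist_torque': array([-0.03754399, -0.04662643,  0.04242255]), 'grip_width': 0.08524635339901408}
```

View pics/top0.png

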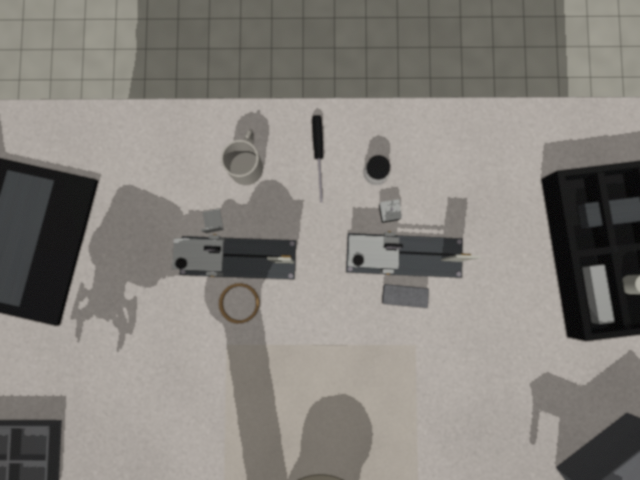

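View pics/scene0.png

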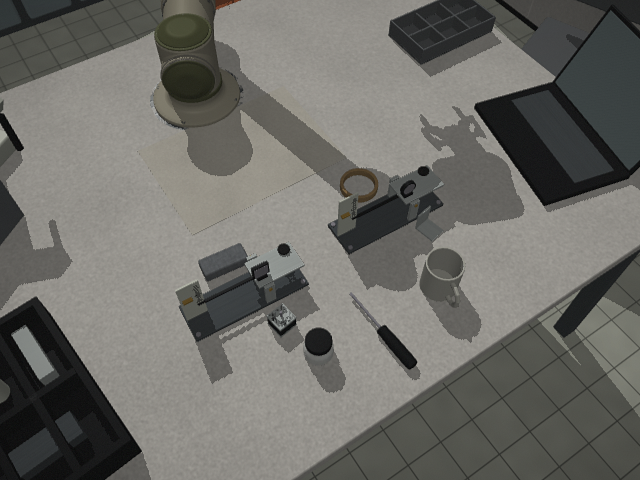

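The top view shows the left mount (pad ≈(181,263)) and the right mount (pad ≈(358,260)). The scene view shows the left one has the round mirror and the right one the square mirror, and both riders are in sight. Next I enlarge both.

```bash
python3 - <<'E'
from h import *
t=cv2.imread('pics/top0.png'); s=cv2.imread('pics/scene0.png')
def c(i,u,v,w,h,k): return cv2.resize(i[v:v+h,u:u+w],None,fx=k,fy=k,interpolation=cv2.INTER_CUBIC)
# scene crops 100x75 x4 ; 
a=np.hstack([c(s,325,160,130,100,3),c(s,170,235,130,100,3)])
b=np.hstack([c(t,165,225,135,65,2.888),c(t,340,225,135,65,2.888)])
b=cv2.resize(b,(780,188))
cv2.imwrite('pics/c1.png',np.vstack([a,b])); 
a=np.hstack([c(s,330,188,40,50,10),c(s,170,272,40,50,10)])
cv2.imwrite('pics/c2.png',a)
E
```

```text
(no output)
```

View pics/c1.png

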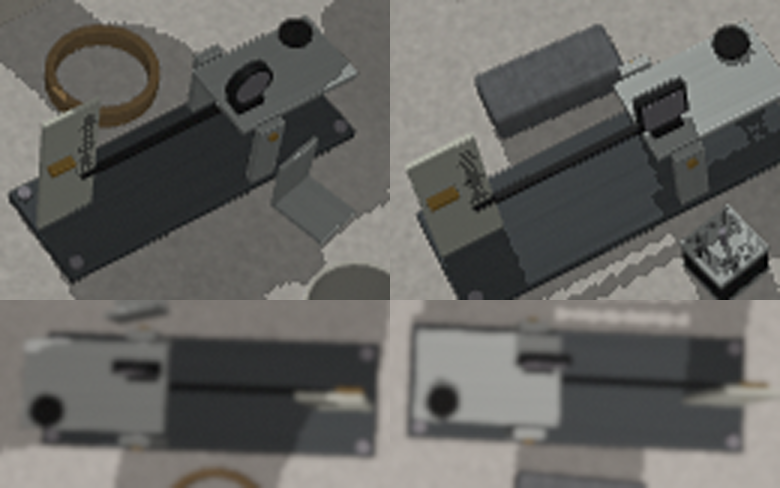

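View pics/c2.png

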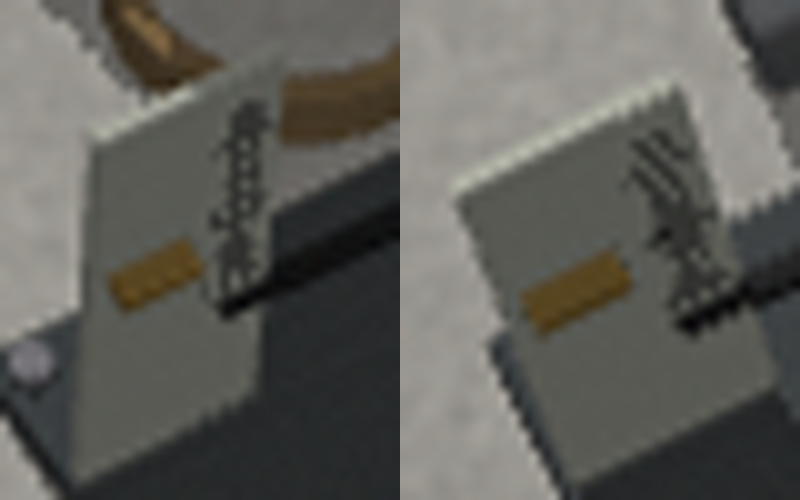

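Left in the crop is the round mount: rider (155,277), tip (225,310). Right is the square mount: rider (577,292), tip (690,328). Next, a joint fit of the mount poses and rider heights.

```bash
cat > fit.py <<'E'
from h import *
from scipy.optimize import least_squares
T,S=ld('top0'),ld('scene0')
T={k:T[k] for k in T};S={k:S[k] for k in S}
f2=lambda X,Y,ox,oy:((X+.5)/10-.5+ox,(Y+.5)/10-.5+oy)
O=[dict(o=(330,188),rid=(155,277),tip=(225,310),TL=(92,148),TR=(280,55),BL=(72,488),BR=(255,390),
 rT=(286.1,256.5),base=[((-.045,-.13),(295.1,278.9)),((.045,-.13),(295.8,240.6))],padT=(180.9,263.4),padS=(423.7,171)),
 dict(o=(170,272),rid=(177,292),tip=(290,328),TL=(55,200),TR=(278,85),BL=(170,490),BR=(375,385),
 rT=(462.8,254.7),base=[((-.045,-.13),(461.5,276.2)),((.045,-.13),(461.8,238.1))],padT=(358,260.3),padS=(283.3,249.3))]
def W(p,P):
    c,s=np.cos(p[2]),np.sin(p[2]); return [p[0]+c*P[0]-s*P[1],p[1]+s*P[0]+c*P[1],P[2]]
def res(q,full=False):
    xt,xr,yr,y0,y1=q[8:13]; r=[];lab=[]
    for i,o in enumerate(O):
        p=q[4*i:4*i+3]; zr=q[4*i+3]
        def a(cam,P,uv,w,l): r.extend((proj(cam,[W(p,P)])[0]-uv)*w); lab.append(l)
        a(T,(-.02,.065,.076),o['padT'],1,'padT'); a(S,(-.02,.065,.076),o['padS'],1,'padS')
        for b,uv in o['base']: a(T,(*b,.01),uv,1,'base')
        g=lambda k:np.array(f2(*o[k],*o['o']))
        a(S,(xt,-.140,.062),g('tip'),1,'tip'); a(S,(xr,yr,zr),g('rid'),1,'rid'); a(T,(xr,yr,zr),o['rT'],.5,'rT')
        for k,y,z in(('TL',y0,.135),('TR',y1,.135),('BL',y0,.01),('BR',y1,.01)): a(S,(xr,y,z),g(k),1,k)
    return (np.array(r),lab) if full else np.array(r)
q0=[.5,.2,0,.09,.5,-.2,0,.09,0,0,-.155,-.17,-.13]
s=least_squares(res,q0,loss='soft_l1'); q=s.x
if __name__=='__main__':
    r,l=res(q,True); print(q[:8].round(4),q[8:].round(4)); print([(a,b.round(1).tolist()) for a,b in zip(l,r.reshape(-1,2))])
    for i in(0,1):
        p=q[4*i:4*i+3]; d=q[4*i+3]-.062; a=np.arcsin(d/.14); print('pad',W(p,(-.02,.065,.076)),'rise',d,'tilt',a,'pad drop', .065*np.sin(a)+.014*(1-np.cos(a)), 'y', .065*np.cos(a)+.014*np.sin(a)-.065)
E
python3 fit.py
```

```text
[ 0.5837  0.2235 -0.0505  0.0775  0.5888 -0.1485 -0.0603  0.0811] [ 0.0052 -0.0013 -0.1527 -0.1695 -0.1231]
[('padT', [1.6, -1.1]), ('padS', [-0.9, -1.0]), ('base', [-17.9, 0.4]), ('base', [-16.3, -1.4]), ('tip', [-1.0, 0.5]), ('rid', [-0.4, -0.1]), ('rT', [0.0, 1.0]), ('TL', [0.0, -0.1]), ('TR', [0.4, 0.1]), ('BL', [0.3, -0.4]), ('BR', [-0.3, 0.7]), ('padT', [1.4, -1.0]), ('padS', [-0.5, -1.2]), ('base', [-17.2, 1.2]), ('base', [-16.0, -0.9]), ('tip', [-1.5, 0.6]), ('rid', [0.8, -0.1]), ('rT', [0.9, 0.8]), ('TL', [-0.5, -0.3]), ('TR', [0.2, 0.4]), ('BL', [-0.1, -0.0]), ('BR', [0.4, 0.3])]
pad [np.float64(0.5670031038852452), np.float64(0.2894530812363604), 0.076] rise 0.015463665126906445 tilt 0.1106805889592519 pad drop 0.007265222654851947 y 0.0011486415137248324
pad [np.float64(0.5727408939851131), np.float64(-0.08237922959964311), 0.076] rise 0.019140047835080942 tilt 0.13714413617617988 pad drop 0.009017904148402058 y 0.0013036855757316834
```

The base isn't centred on the hinge, so I free that offset and refit.

```bash
sed -i "s/y0,y1=q\[8:13\]/y0,y1,yb=q[8:14]/; s/a(T,(\*b,.01)/a(T,(b[0],yb,.01)/; s/-.17,-.13\]/-.17,-.13,-.17]/" fit.py; python3 fit.py
```

```text
[ 0.5836  0.2262 -0.0376  0.0775  0.5886 -0.1457 -0.045   0.0814] [ 0.0037 -0.0032 -0.1554 -0.1722 -0.1258 -0.1701]
[('padT', [0.5, -0.7]), ('padS', [-0.3, -1.8]), ('base', [-0.8, 0.4]), ('base', [0.2, -1.5]), ('tip', [0.1, 0.0]), ('rid', [-0.4, -0.1]), ('rT', [0.0, 1.0]), ('TL', [0.0, -0.0]), ('TR', [0.3, 0.0]), ('BL', [0.3, -0.3]), ('BR', [-0.4, 0.6]), ('padT', [0.2, -0.4]), ('padS', [0.2, -2.1]), ('base', [0.0, 1.2]), ('base', [0.5, -0.9]), ('tip', [-0.2, 0.0]), ('rid', [0.8, -0.1]), ('rT', [0.9, 0.8]), ('TL', [-0.4, -0.1]), ('TR', [0.1, 0.3]), ('BL', [0.0, 0.1]), ('BR', [0.4, 0.2])]
pad [np.float64(0.566104678325745), np.float64(0.2918790683034225), 0.076] rise 0.01547562122691444 tilt 0.11076651585492107 pad drop 0.007270906627125843 y 0.0011492199680324389
pad [np.float64(0.5715572666413893), np.float64(-0.07986506933284078), 0.076] rise 0.019390618330301063 tilt 0.13895111628778017 pad drop 0.009137721658073864 y 0.0013125798723412352
```

Base edges now fit too. The riders are about 15.5 mm (round) and 19.4 mm (square) above tip rest, so the pads need about 7.3 and 9.1 mm of travel. Closing the fingers and moving above the round mount's pad.

>>> step_arm(increments=[{"x": -0.92, "y": 3.41, "gripper": 0}, {"x": -0.92, "y": 3.41}, {"x": -0.92, "y": 3.41}, {"x": -0.92, "y": 3.41}, {"x": -0.92, "y": 3.41}, {"x": -0.92, "y": 3.41}, {"x": -0.92, "y": 3.41}, {"x": -0.92, "y": 3.41}, {"x": -0.92, "y": 3.41}, {"x": -0.92, "y": 3.41}, {"x": -0.92, "y": 3.41}, {"x": -0.92, "y": 3.41}, {"x": -0.92, "y": 3.41}, {"x": -0.92, "y": 3.41}, {}])

```text
invalid input at $.increments[0]: expected keys x, y, z, wx, wy, wz, gripper
```

>>> step_arm(increments=[{"x": -0.92, "y": 3.41, "z": 0, "wx": 0, "wy": 0, "wz": 0, "gripper": 0}, {"x": -0.92, "y": 3.41, "z": 0, "wx": 0, "wy": 0, "wz": 0, "gripper": 0}, {"x": -0.92, "y": 3.41, "z": 0, "wx": 0, "wy": 0, "wz": 0, "gripper": 0}, {"x": -0.92, "y": 3.41, "z": 0, "wx": 0, "wy": 0, "wz": 0, "gripper": 0}, {"x": -0.92, "y": 3.41, "z": 0, "wx": 0, "wy": 0, "wz": 0, "gripper": 0}, {"x": -0.92, "y": 3.41, "z": 0, "wx": 0, "wy": 0, "wz": 0, "gripper": 0}, {"x": -0.92, "y": 3.41, "z": 0, "wx": 0, "wy": 0, "wz": 0, "gripper": 0}, {"x": -0.92, "y": 3.41, "z": 0, "wx": 0, "wy": 0, "wz": 0, "gripper": 0}, {"x": -0.92, "y": 3.41, "z": 0, "wx": 0, "wy": 0, "wz": 0, "gripper": 0}, {"x": -0.92, "y": 3.41, "z": 0, "wx": 0, "wy": 0, "wz": 0, "gripper": 0}, {"x": -0.92, "y": 3.41, "z": 0, "wx": 0, "wy": 0, "wz": 0, "gripper": 0}, {"x": -0.92, "y": 3.41, "z": 0, "wx": 0, "wy": 0, "wz": 0, "gripper": 0}, {"x": -0.92, "y": 3.41, "z": 0, "wx": 0, "wy": 0, "wz": 0, "gripper": 0}, {"x": -0.92, "y": 3.41, "z": 0, "wx": 0, "wy": 0, "wz": 0, "gripper": 0}, {"x": 0, "y": 0, "z": 0, "wx": 0, "wy": 0, "wz": 0, "gripper": 0}])

```text
time_s: 1.6
position: [0.5688, 0.2894, 0.4033]
tool_rot: [[0.248, 0.969, -0.001], [0.969, -0.248, -0.001], [-0.001, -0.001, -1.0]]
ft_force: [-0.1, 0.0, -0.8]
grip_width: 0.0004
```

>>> step_arm(increments=[{"x": 0.15, "y": -0.3, "z": 2.5, "wx": 0, "wy": 0, "wz": 0, "gripper": 0}, {"x": 0, "y": 0, "z": 3, "wx": 0, "wy": 0, "wz": 0, "gripper": 0}, {"x": 0, "y": 0, "z": 3, "wx": 0, "wy": 0, "wz": 0, "gripper": 0}, {"x": 0, "y": 0, "z": 3, "wx": 0, "wy": 0, "wz": 0, "gripper": 0}, {"x": 0, "y": 0, "z": 1.8, "wx": 0, "wy": 0, "wz": 0, "gripper": 0}, {"x": 0, "y": 0, "z": 0, "wx": 0, "wy": 0, "wz": 0, "gripper": 0}, {"x": 0, "y": 0, "z": 0, "wx": 0, "wy": 0, "wz": 0, "gripper": 0}])

```text
time_s: 2.3
position: [0.5631, 0.2944, 0.2723]
tool_rot: [[0.244, 0.97, 0.0], [0.97, -0.244, 0.0], [0.0, 0.0, -1.0]]
ft_force: [0.1, 0.6, -0.1]
grip_width: 0.0001
```

```bash
python3 - <<'E'
from h import *
s=save('scene','s1'); o=env.observe(); print(o['time_s'],o['position'],o['ft_force'],env.tips_ahead)
i=s['color'][130:255,325:455]
t=save('top','t1')['color'][225:290,150:285]
cv2.imwrite('pics/c3.png',np.vstack([cv2.resize(i,(520,500),interpolation=cv2.INTER_CUBIC)]))
E
```

```text
2.35 [0.56323999 0.29429711 0.2729693 ] [-0.6677471  -0.77767992  0.17114862] 0.1734
```

View pics/c3.png

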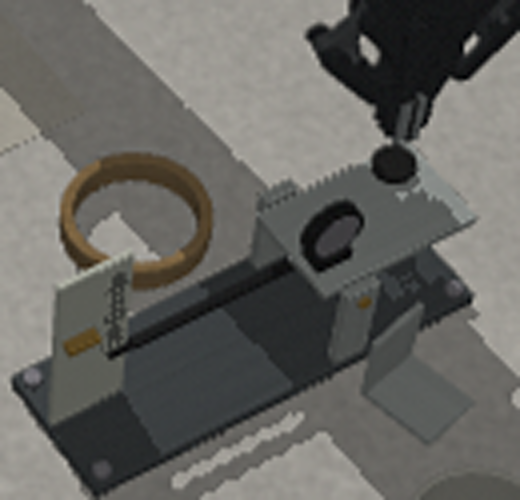

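The fingertips are centred over the pad to within a few mm. Pressing gently to just short of the target, then checking.

>>> step_arm(increments=[{"x": -0.12, "y": 0.3, "z": 1.0, "wx": 0, "wy": 0, "wz": 0, "gripper": 0}, {"x": 0, "y": 0, "z": 1.0, "wx": 0, "wy": 0, "wz": 0, "gripper": 0}, {"x": 0, "y": 0, "z": 0.4, "wx": 0, "wy": 0, "wz": 0, "gripper": 0}, {"x": 0, "y": 0, "z": 0.3, "wx": 0, "wy": 0, "wz": 0, "gripper": 0}, {"x": 0, "y": 0, "z": 0.2, "wx": 0, "wy": 0, "wz": 0, "gripper": 0}, {"x": 0, "y": 0, "z": 0, "wx": 0, "wy": 0, "wz": 0, "gripper": 0}, {"x": 0, "y": 0, "z": 0, "wx": 0, "wy": 0, "wz": 0, "gripper": 0}])

```text
time_s: 3.1
position: [0.5658, 0.2925, 0.2433]
tool_rot: [[0.244, 0.97, 0.001], [0.97, -0.244, 0.001], [0.001, 0.0, -1.0]]
ft_force: [-1.7, 2.8, 6.2]
grip_width: 0.0001
```

```bash
python3 - <<'E'
from h import *
s=save('scene','s2'); o=env.observe(); print(o['time_s'],o['position'],o['ft_force'])
i=s['color']
cv2.imwrite('pics/c4.png',np.hstack([cv2.resize(i[188:238,330:370],(400,500),interpolation=cv2.INTER_CUBIC),cv2.resize(i[140:190,405:445],(400,500),interpolation=cv2.INTER_CUBIC)]))
E
```

```text
3.15 [0.56580205 0.29247056 0.24336726] [-1.4350155   2.31602452  5.89423407]
```

View pics/c4.png

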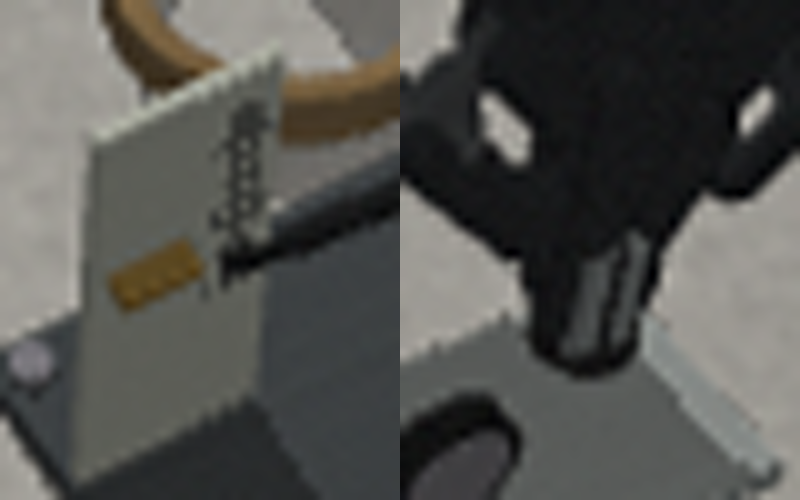

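The pointer tip rose to (222,268). The rider's level line extended there is about y=250, so the tip is slightly low. Converting to mm.

```bash
python3 - <<'E'
from fit import *
p=q[:3]
for z in np.arange(.060,.086,.003):
    a=np.arcsin((z-.062)/.14); u=proj(S,[W(p,(q[8],-.14*np.cos(a),z))])[0]
    print(round(z,3),((u-[330,188]+.5)*10-.5).round(1))
print(q[3])
E
```

```text
0.06 [225.3 315.7]
0.063 [225.9 307.7]
0.066 [226.8 299.6]
0.069 [227.9 291.3]
0.072 [229.3 282.9]
0.075 [231.  274.2]
0.078 [232.9 265.5]
0.081 [235.1 256.5]
0.084 [237.5 247.5]
0.07747562122691444
```

The tip's height is about 76.5 mm. The rider is 77.5 mm by the fit, perhaps up to 81 mm if it protrudes from the board. I press 1 mm more, hold, and take another image.

>>> step_arm(increments=[{"x": 0, "y": 0, "z": 0.1, "wx": 0, "wy": 0, "wz": 0, "gripper": 0}, {"x": 0, "y": 0, "z": 0, "wx": 0, "wy": 0, "wz": 0, "gripper": 0}, {"x": 0, "y": 0, "z": 0, "wx": 0, "wy": 0, "wz": 0, "gripper": 0}, {"x": 0, "y": 0, "z": 0, "wx": 0, "wy": 0, "wz": 0, "gripper": 0}])

```text
time_s: 3.55
position: [0.5658, 0.2926, 0.2425]
tool_rot: [[0.244, 0.97, 0.001], [0.97, -0.244, 0.001], [0.001, 0.001, -1.0]]
ft_force: [-1.8, 2.4, 6.1]
grip_width: -0.0003
```

```bash
python3 - <<'E'
from h import *
s=save('scene','s3'); t=save('top','t3'); w=save('wrist','w3');o=env.observe(); print(o['time_s'],o['position'],o['ft_force'])
i=s['color']; r=lambda a:cv2.resize(a,(400,500),interpolation=cv2.INTER_CUBIC)
a=np.hstack([r(i[188:238,330:370]),cv2.resize(t['color'][240:275,268:300],(400,500),interpolation=cv2.INTER_CUBIC)])
cv2.imwrite('pics/c5.png',a)
E
```

```text
3.7 [0.56576468 0.29254073 0.24247997] [-2.93563987  3.2013486   5.75872095]
```

View pics/c5.png

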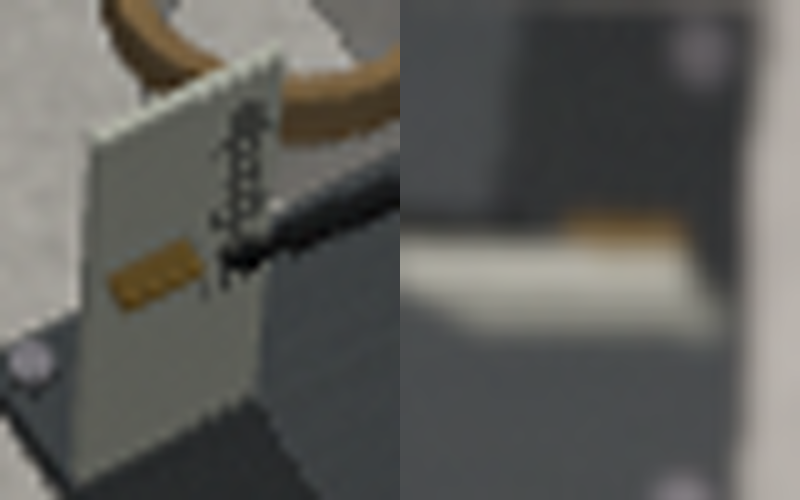

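View pics/w3.png

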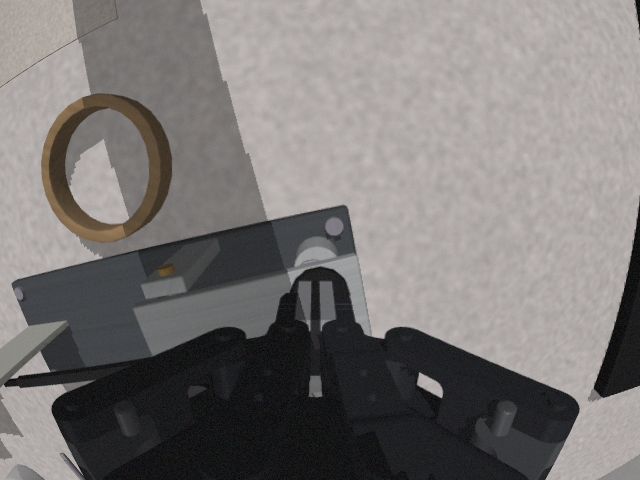

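The tip is now at about (222,262), z ≈ 78.5 mm. The top view shows the rider stands off the board by a few mm, so its mid-height is about 79 mm and the two are level. Holding, then lifting straight up.

>>> step_arm(increments=[{"x": 0, "y": 0, "z": 0, "wx": 0, "wy": 0, "wz": 0, "gripper": 0}, {"x": 0, "y": 0, "z": 0, "wx": 0, "wy": 0, "wz": 0, "gripper": 0}, {"x": 0, "y": 0, "z": 0, "wx": 0, "wy": 0, "wz": 0, "gripper": 0}, {"x": 0, "y": 0, "z": 0, "wx": 0, "wy": 0, "wz": 0, "gripper": 0}, {"x": 0, "y": 0, "z": 0, "wx": 0, "wy": 0, "wz": 0, "gripper": 0}, {"x": 0, "y": 0, "z": 0, "wx": 0, "wy": 0, "wz": 0, "gripper": 0}, {"x": 0, "y": 0, "z": 0, "wx": 0, "wy": 0, "wz": 0, "gripper": 0}, {"x": 0, "y": 0, "z": 0, "wx": 0, "wy": 0, "wz": 0, "gripper": 0}, {"x": 0, "y": 0, "z": -0.7, "wx": 0, "wy": 0, "wz": 0, "gripper": 0}, {"x": 0, "y": 0, "z": -1.0, "wx": 0, "wy": 0, "wz": 0, "gripper": 0}, {"x": 0, "y": 0, "z": -1.5, "wx": 0, "wy": 0, "wz": 0, "gripper": 0}, {"x": 0, "y": 0, "z": -3, "wx": 0, "wy": 0, "wz": 0, "gripper": 0}, {"x": 0, "y": 0, "z": -3, "wx": 0, "wy": 0, "wz": 0, "gripper": 0}, {"x": 0, "y": 0, "z": -2.5, "wx": 0, "wy": 0, "wz": 0, "gripper": 0}, {"x": 0, "y": 0, "z": 0, "wx": 0, "wy": 0, "wz": 0, "gripper": 0}])

```text
time_s: 5.2
position: [0.5659, 0.292, 0.363]
tool_rot: [[0.244, 0.97, 0.007], [0.97, -0.244, 0.002], [0.003, 0.006, -1.0]]
ft_force: [0.2, -0.2, 0.6]
grip_width: 0.0002
```

```bash
python3 - <<'E'
from h import *
s=save('scene','s4')['color'].astype(int); a=cv2.imread('pics/scene0.png').astype(int)
print('tip region diff vs start',abs(s-a)[195:225,335:375].mean(), 'vs pressed',abs(cv2.imread('pics/s3.png').astype(int)-a)[195:225,335:375].mean())
o=env.observe(); print(o['time_s'],o['position'],o['ft_force'])
E
```

```text
tip region diff vs start 8.260833333333334 vs pressed 12.19111111111111
5.25 [0.56576862 0.29191822 0.36060378] [ 0.47041941  0.22037563 -1.60681901]
```

>>> step_arm(increments=[{"x": -3.0, "y": 0.8, "z": 0, "wx": 0, "wy": 0, "wz": 0, "gripper": 0}, {"x": -3.0, "y": 0.8, "z": 0, "wx": 0, "wy": 0, "wz": 0, "gripper": 0}, {"x": -3.0, "y": 0.8, "z": 0, "wx": 0, "wy": 0, "wz": 0, "gripper": 0}, {"x": -3.0, "y": 0.8, "z": 0, "wx": 0, "wy": 0, "wz": 0, "gripper": 0}, {"x": -3.0, "y": 0.8, "z": 0, "wx": 0, "wy": 0, "wz": 0, "gripper": 0}, {"x": -3.0, "y": 0.8, "z": 0, "wx": 0, "wy": 0, "wz": 0, "gripper": 0}, {"x": -3.0, "y": 0.8, "z": 0, "wx": 0, "wy": 0, "wz": 0, "gripper": 0}, {"x": -3.0, "y": 0.8, "z": 0, "wx": 0, "wy": 0, "wz": 0, "gripper": 0}, {"x": -3.0, "y": 0.8, "z": 0, "wx": 0, "wy": 0, "wz": 0, "gripper": 0}, {"x": -3.0, "y": 0.8, "z": 0, "wx": 0, "wy": 0, "wz": 0, "gripper": 0}, {"x": -3.0, "y": 0.8, "z": 0, "wx": 0, "wy": 0, "wz": 0, "gripper": 0}, {"x": -3.0, "y": 0.8, "z": 0, "wx": 0, "wy": 0, "wz": 0, "gripper": 0}, {"x": 0, "y": 0, "z": 0, "wx": 0, "wy": 0, "wz": 0, "gripper": 0}, {"x": 0, "y": 0, "z": 0, "wx": 0, "wy": 0, "wz": 0, "gripper": 0}])

```text
time_s: 6.65
position: [0.5709, -0.0808, 0.3577]
tool_rot: [[0.246, 0.969, -0.002], [0.969, -0.246, 0.001], [0.0, -0.002, -1.0]]
ft_force: [-0.7, 0.4, 0.1]
grip_width: 0.0003
```

```bash
python3 - <<'E'
from h import *
s=save('scene','s5')['color']; r=lambda a:cv2.resize(a,(400,500),interpolation=cv2.INTER_CUBIC)
cv2.imwrite('pics/c6.png',np.hstack([r(s[188:238,330:370]),cv2.resize(s[160:335,160:300],(400,500))]))
o=env.observe(); print(o['time_s'],o['position'],o['ft_force'])
E
```

```text
6.7 [ 0.57089283 -0.08014466  0.35796707] [-0.01446944 -0.10122689  0.74108891]
```

View pics/c6.png

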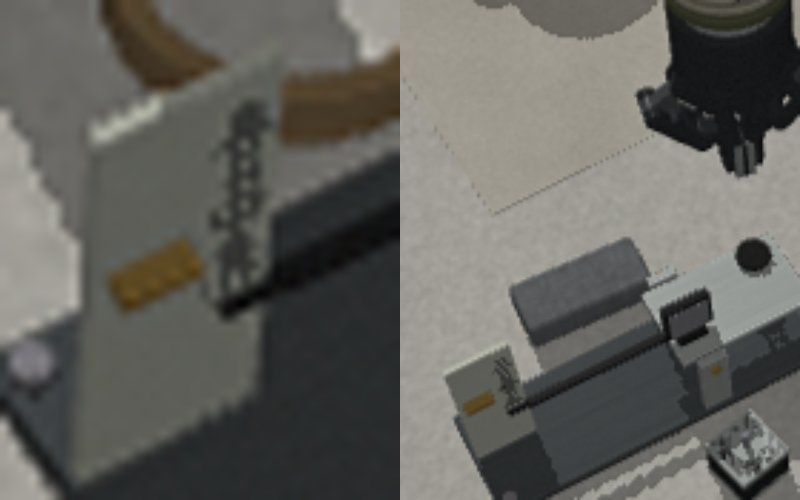

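The round pointer is back at its rest pixel (225,310) and the gripper stands over the square mount's pad. Pressing it.

>>> step_arm(increments=[{"x": 0, "y": 0, "z": 3, "wx": 0, "wy": 0, "wz": 0, "gripper": 0}, {"x": 0, "y": 0, "z": 3, "wx": 0, "wy": 0, "wz": 0, "gripper": 0}, {"x": 0, "y": 0, "z": 2.5, "wx": 0, "wy": 0, "wz": 0, "gripper": 0}, {"x": 0, "y": 0, "z": 1.3, "wx": 0, "wy": 0, "wz": 0, "gripper": 0}, {"x": 0, "y": 0, "z": 0.7, "wx": 0, "wy": 0, "wz": 0, "gripper": 0}, {"x": 0, "y": 0, "z": 0.4, "wx": 0, "wy": 0, "wz": 0, "gripper": 0}, {"x": 0, "y": 0, "z": 0.4, "wx": 0, "wy": 0, "wz": 0, "gripper": 0}, {"x": 0, "y": 0, "z": 0.3, "wx": 0, "wy": 0, "wz": 0, "gripper": 0}, {"x": 0, "y": 0, "z": 0.1, "wx": 0, "wy": 0, "wz": 0, "gripper": 0}, {"x": 0, "y": 0, "z": 0, "wx": 0, "wy": 0, "wz": 0, "gripper": 0}, {"x": 0, "y": 0, "z": 0, "wx": 0, "wy": 0, "wz": 0, "gripper": 0}])

```text
time_s: 7.8
position: [0.5711, -0.0797, 0.2428]
tool_rot: [[0.244, 0.97, 0.002], [0.97, -0.244, 0.001], [0.001, 0.001, -1.0]]
ft_force: [-1.0, 5.6, 6.4]
grip_width: 0.0
```

```bash
python3 - <<'E'
from fit import *
s=save('scene','s6')['color']; r=lambda a:cv2.resize(a,(400,500),interpolation=cv2.INTER_CUBIC)
cv2.imwrite('pics/c7.png',np.hstack([r(s[272:322,170:210]),cv2.resize(s[190:315,200:300],(400,500))]))
o=env.observe(); print(o['time_s'],o['position'],o['ft_force'])
p=q[4:7]
for z in np.arange(.062,.095,.003):
    a=np.arcsin((z-.062)/.14); u=proj(S,[W(p,(q[8],-.14*np.cos(a),z))])[0]
    print(round(z,3),((u-[170,272]+.5)*10-.5).round(1))
E
```

```text
7.85 [ 0.57110292 -0.07975602  0.24279556] [-0.79106477  5.41456096  6.67854194]
0.062 [288.3 328.2]
0.065 [286.  321.1]
0.068 [283.9 313.9]
0.071 [282.2 306.4]
0.074 [280.8 298.8]
0.077 [279.6 291.1]
0.08 [278.8 283.1]
0.083 [278.3 274.9]
0.086 [278.  266.6]
0.089 [278.1 258.1]
0.092 [278.6 249.3]
```

View pics/c7.png

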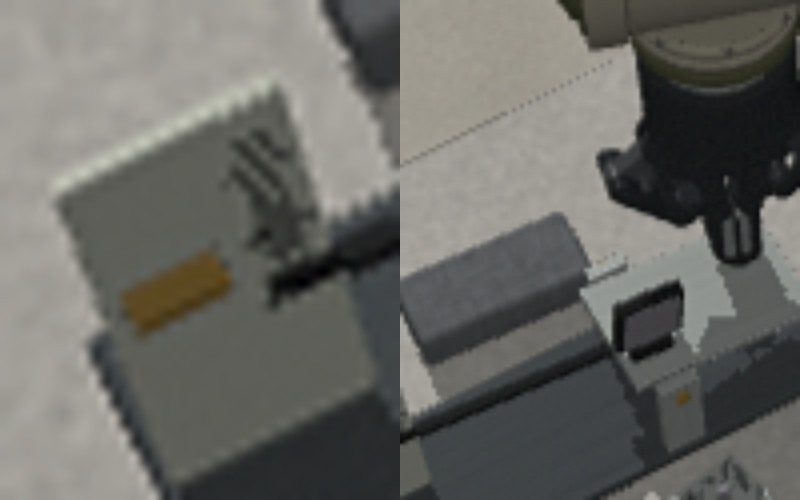

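The square tip is at (275,288), z ≈ 78 mm, against a rider at about 82–83 mm. Pressing 2 mm more.

>>> step_arm(increments=[{"x": 0, "y": 0, "z": 0.1, "wx": 0, "wy": 0, "wz": 0, "gripper": 0}, {"x": 0, "y": 0, "z": 0.1, "wx": 0, "wy": 0, "wz": 0, "gripper": 0}, {"x": 0, "y": 0, "z": 0, "wx": 0, "wy": 0, "wz": 0, "gripper": 0}, {"x": 0, "y": 0, "z": 0, "wx": 0, "wy": 0, "wz": 0, "gripper": 0}])

```text
time_s: 8.25
position: [0.5711, -0.0796, 0.2409]
tool_rot: [[0.244, 0.97, 0.002], [0.97, -0.244, 0.001], [0.001, 0.002, -1.0]]
ft_force: [-0.9, 6.1, 6.5]
grip_width: 0.0003
```

```bash
python3 - <<'E'
from h import *
s=save('scene','s7')['color']; r=lambda a:cv2.resize(a,(400,500),interpolation=cv2.INTER_CUBIC)
cv2.imwrite('pics/c8.png',r(s[272:322,170:210]))
o=env.observe(); print(o['time_s'],o['position'],o['ft_force'])
E
```

```text
8.3 [ 0.57111658 -0.07961407  0.24089326] [-0.32427197  6.78119067  6.75107771]
```

View pics/c8.png

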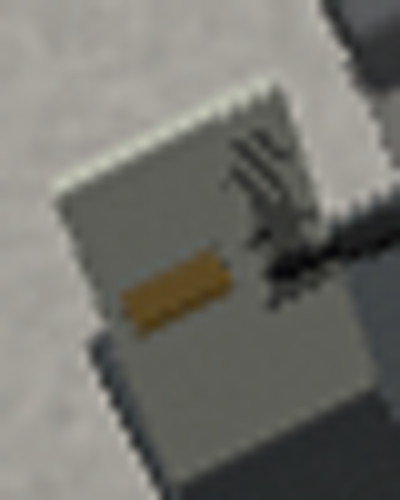

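The tip is at about (272,273), z ≈ 83.5 mm, level with the rider. Holding for 1 s, then lifting clear.

>>> step_arm(increments=[{"x": 0, "y": 0, "z": 0, "wx": 0, "wy": 0, "wz": 0, "gripper": 0}, {"x": 0, "y": 0, "z": 0, "wx": 0, "wy": 0, "wz": 0, "gripper": 0}, {"x": 0, "y": 0, "z": 0, "wx": 0, "wy": 0, "wz": 0, "gripper": 0}, {"x": 0, "y": 0, "z": 0, "wx": 0, "wy": 0, "wz": 0, "gripper": 0}, {"x": 0, "y": 0, "z": 0, "wx": 0, "wy": 0, "wz": 0, "gripper": 0}, {"x": 0, "y": 0, "z": 0, "wx": 0, "wy": 0, "wz": 0, "gripper": 0}, {"x": 0, "y": 0, "z": 0, "wx": 0, "wy": 0, "wz": 0, "gripper": 0}, {"x": 0, "y": 0, "z": 0, "wx": 0, "wy": 0, "wz": 0, "gripper": 0}, {"x": 0, "y": 0, "z": 0, "wx": 0, "wy": 0, "wz": 0, "gripper": 0}, {"x": 0, "y": 0, "z": 0, "wx": 0, "wy": 0, "wz": 0, "gripper": 0}, {"x": 0, "y": 0, "z": -0.7, "wx": 0, "wy": 0, "wz": 0, "gripper": 0}, {"x": 0, "y": 0, "z": -1.0, "wx": 0, "wy": 0, "wz": 0, "gripper": 0}, {"x": 0, "y": 0, "z": -1.5, "wx": 0, "wy": 0, "wz": 0, "gripper": 0}, {"x": 0, "y": 0, "z": -3, "wx": 0, "wy": 0, "wz": 0, "gripper": 0}, {"x": 0, "y": 0, "z": -3, "wx": 0, "wy": 0, "wz": 0, "gripper": 0}, {"x": 0, "y": 0, "z": -2, "wx": 0, "wy": 0, "wz": 0, "gripper": 0}, {"x": 0, "y": 0, "z": 0, "wx": 0, "wy": 0, "wz": 0, "gripper": 0}, {"x": 0, "y": 0, "z": 0, "wx": 0, "wy": 0, "wz": 0, "gripper": 0}, {"x": 0, "y": 0, "z": 0, "wx": 0, "wy": 0, "wz": 0, "gripper": 0}])

```text
time_s: 10.2
position: [0.5709, -0.0805, 0.3506]
tool_rot: [[0.244, 0.97, -0.002], [0.97, -0.244, 0.001], [0.0, -0.002, -1.0]]
ft_force: [0.8, 0.0, -0.7]
grip_width: -0.0001
```

```bash
python3 - <<'E'
from h import *
s=save('scene','s8')['color']; cv2.imwrite('pics/c9.png',cv2.resize(s[130:380,160:480],(800,600))[:600])
o=env.observe(); print(o['time_s'],o['position'],o['ft_force'])
E
```

```text
10.25 [ 0.57093339 -0.08050614  0.35058251] [-0.33776008 -0.56678491 -0.27332028]
```

View pics/c9.png

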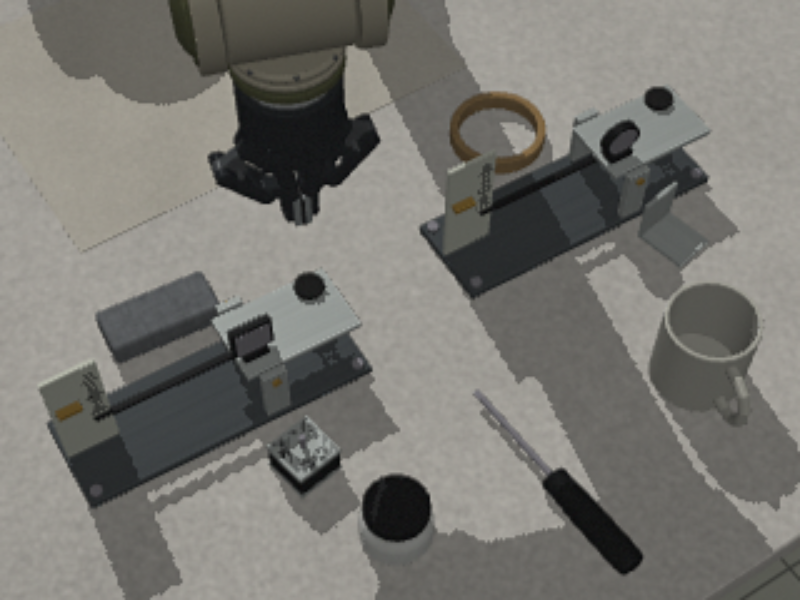

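Both plates are back up, with pointer tips at rest at about (483,209) and (100,413) in the crop. The bystanders are undisturbed and the gripper is clear. Handing in.

```bash
python3 -c "
from rig import env
print(env.close_job())"
```

```text
the job is handed in; nothing more can be done
None
```

I pressed the round-mirror mount's pad and then the square-mirror mount's, held each pointer level with its rider for over a second, released each, and handed the job in at about 10 s. No verdict is reported.

| Mount | Pointer height when held | Rider height (estimated) |
|---|---|---|
| Round | about 78.5 mm | 77.5–79 mm |
| Square | about 83.5 mm | 81.5–83 mm |

- **Accuracy:** the pointer and rider heights come from the scene camera. I put the rider heights at the upper end of the range, because the riders stand off their boards by a few mm and the plain fit reads slightly low. An upper bound of 81 mm for the round rider could not be ruled out. All of these values are within the 7 mm tolerance.
- **After release:** the last picture shows both plates back up, both pointers at rest, and the riders and bystanders looking unmoved. The gripper was about 10 cm clear, with only noise on the wrist force.
- **Checks that disagreed:** the wrist force during the round press suggested about 2 mm more pad travel than the position did; I went by the images. A before/after picture comparison of the round pointer was inconclusive, probably because of moving shadows, but the enlarged view showed it back at its rest position.

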